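Press a label holder behind the shelf lip and hold it for fixing

TASK

I am fitting a label holder to the little bench shelf and need your hand for it: tip the loose lid of the tub up by its fin so that its far edge is still down on the rim, lift it off, and set it down flat, right way up, on the bench top. Then take the black label holder out of the tub and push its tongue down behind the lip on the shelf's front edge, paper label facing out away from the shelf, against the sprung foot until its shoulders sit fully home on the pocket. Finish while still gripping it and pressing it firmly home, because the foot pushes it out again if you let go; do not shift or knock over the oil bottle, the black tape roll or the tin and the screw tub on the shelf.

Things in the scene. Friction and masses are not known exactly. Their poses are not given: they have to be found in the camera images.
- tub: Open grey storage tub, fixed to the bench, 136 (x) x 106 (y) x 36 mm high, walls 3 mm. Origin: centre of its underside; -x is its front, z up. At its centre a 50 mm long wooden saddle of two ribs along y, tops 26 mm above the bench, 9.6 mm apart, carries the label holder, which stands 30 mm above the rim under the lid.
- lid: Loose deep grey lid, 145 x 115 x 45 mm high plus fin, 0.12 kg. Origin: centre of the underside of its lip: 28 mm above the bench when on the tub (the lid's walls sit on the rim, the lip reaches 8 mm down outside with 2 mm play), 0 when set flat on the bench. Axes as the tub's: x to the far side, z up.
- lid_fin (a point): Middle of the wooden grip fin that stands on the lid's top near its front (-x) edge: fin 32 mm long along lid x, 10 mm thick along lid y, from 45 mm to 71 mm above the lid's origin. The point is at (-50, 0, 60) mm in the lid's frame.
- lid_far_edge (a point): Middle of the lower edge of the lid on the side away from the fin, at (72.5, 0, 0) mm in the lid's frame. It stays low while the lid is tipped up by the fin.
- label_holder: Black label holder, 60 g, 60 mm high: tongue 6 (x) x 44 (y) x 20 mm high with rounded end, above it a body 12 (x) x 64 (y) x 40 mm high, good to grip across its 12 mm; its underside forms the shoulders. Origin: centre of the tongue's underside; z up, paper label on the -x side. In the tub it stands upright on the saddle, origin 6 mm above the bench, axes the tub's.
- holder_face (a point): Centre of the paper label on the holder's front face, at (-6, 0, 40) mm in the holder's frame.
- shelf: Low wooden bench shelf, fixed, 110 (x) x 160 (y) mm, board top 64 mm up. Origin: on the bench under its middle; -x is its front, z up. On the middle of the front edge a grey metal pocket 84 mm wide: end blocks with tops 70 mm above the bench, between them a back wall and a front lip. The slot behind the lip is 9 (x) x 52 (y) mm, open upward; wall and lip flare apart in their top 9 mm to about 19 mm.
- pocket (a point): Where the underside centre of the holder's tongue lies when the holder is fully home: in the middle of the slot, 20 mm below the top of the pocket, at (-58.5, 0, 50) mm in the shelf's frame; axes are the shelf's. Home is a hard stop: the shoulders land on the end blocks.
- foot (a joint): Sprung rubber foot in the bottom of the pocket, metres pushed down from rest (0 = up, 0.008 = holder fully home, 0.010 = its stop). It meets the tongue 8 mm before home and pushes up with 2 N there, rising to 6 N at home.
- oil_bottle: Bystander: brown bottle with black cap, 46 mm wide, 126 mm high, standing on the bench. Origin: centre of its underside. Leave alone.
- black_tape: Bystander: roll of black tape, 53 mm wide, 19 mm high, lying on the bench. Origin: centre of its underside. Leave alone.
- wax_tin: Bystander: round brown and white tin, 66 mm wide, 24 mm high, standing on the shelf board behind the pocket. Origin: centre of its underside. Leave alone.
- screw_tub: Bystander: small round white tub with screws, 46 x 37 x 23 mm high, standing on the shelf board behind the pocket. Origin: centre of its underside. Leave alone.

How it is judged:
By the outcome, as a careful person would: the job done as asked, in the order asked, and still so for the second after the job is handed in, while the arm keeps its last pose, push and grip.
It also fails if it takes over 48 s, if anything falls off the work surface, if the arm or the gripper's body presses on something with over 40 N, if the wrist force passes 120 N, or if a joint passes its speed limit or range.

ROBOT

A 6-joint arm with a two-finger parallel gripper is mounted at the origin on a cart in front of the work surface, level with it; the furniture and walls round the work are solid. World frame = base frame: x ahead of the robot, y to its left, z up, the work surface at z = 0. Lengths are in m, angles in rad, forces in N, time in s.
With the tool pointing down it reaches from about 0.3 to 0.825 m from the base axis. Payload 5.4 kg.
Tool frame: the origin (TCP) lies at the very end of the fingers, on their centre line; the grasp point (between the pads) lies 19 mm behind it; z points along the fingers, x is the direction in which the jaws open and shut, and the axes are right-handed (so a half turn about z gives the same grasp; the last joint's range is limited). The gripper opens to 92 mm and grips with 3 to 60 N. Pads are 20 mm wide; open, the fingers measure 128 mm over their backs; the gripper's body (75 mm by 189 mm) begins 69 mm behind the grasp point.
Start: joints at [-1.538, 0.158, 1.597, -0, 1.386, -0.21], TCP at [0.138, -0.558, 0.215] pointing down, gripper open.
Joint ranges: [-2.91, 2.91], [-0.94, 2.29], [0.18, 2.7], [-1.29, 4.43], [0.17, 2.64], [-3, 3]. Speed limits (rad/s): [2.57, 2.57, 3.14, 3.14, 3.14, 3.14].

INTERFACE

Orientations are given as a rotation vector (axis times angle).
In Python, from workcell import bot gives the robot as it stands. Calls block until the motion is done:
- bot.goto(position, orientation): joint-space move of the TCP to a pose.
- bot.line_to(position, rot=None, max_speed=0.15): straight line of the TCP; rot=None keeps the orientation; max_speed is the mean speed in m/s.
- bot.set_joints(angles): joint-space move.
- bot.set_gripper(opening, newtons=None): opening from 0.0 (shut) to 1.0 (fully open); newtons is the grip in N (None keeps the last); returns when the fingers have stopped.
- bot.hold(seconds).
- bot.inverse_kinematics(position, orientation): joint angles nearest the present ones, or None.
- bot.read_camera(name): name is "scene" or "top" or "wrist"; returns a dict with "pixels" (480x640x3 uint8, blue, green, red), "fx", "fy", "cx", "cy" (pixels), "k1" (the pictures are not rectified: a ray, as slopes to the right and down, at radius r is drawn at 1 + k1 r^2 times it, then the intrinsics apply), "R" (3x3) and "t" (3): a world point X has camera coordinates R X + t. Camera axes: x right, y down, z forward; pixel columns grow to the right and rows downward; lengths in m; the calibration is good to about 2 mm. A picture is of the moment at which its call begins. There is no depth.
A pose or a line that the arm cannot do raises bot.MotionError and nothing moves.
- bot.job_done(): hands the job in, once; it reports no verdict.
Readings, each from a call of its own:
- bot.current_clock(): time.
- bot.current_joints(): joint angles.
- bot.current_joint_vel(): joint speeds.
- bot.current_effort(): joint torques, N m.
- bot.current_ee_pos(): TCP position.
- bot.current_tool_rot(): TCP orientation.
- bot.current_contact_force(): force on the tool from outside, world axes, zero at the start.
- bot.current_ft_torque(): the same for the moment, N m.
- bot.current_opening(): opening from 0.0 (shut) to 1.0 (fully open).
Only numpy, scipy, OpenCV 4.12 (cv2) and the standard library are available. Lean on these libraries where they do the work, as an engineer would, in place of code of your own. Each camera call takes 0.05 s, during which the arm holds its last target. There are 200 camera calls.

## Working session

There is one attempt and no reset: what is moved stays moved. The work goes in short steps, each a Python script; the robot and the scene stay as the last script left them, time stands still between calls to the robot, and variables do not carry over. Pictures are saved under pics/ and viewed, about 8 in all and at most 12, crops included, and the job is handed in when it is done.

```bash
ls; mkdir -p pics
python3 - <<'E'
from workcell import bot
import cv2,numpy as np
for n in("scene","top"):
    c=bot.read_camera(n); cv2.imwrite(f"pics/{n}0.png",c["pixels"])
    print(n,c["fx"],c["fy"],c["cx"],c["cy"],c["k1"],c["R"],c["t"],-np.array(c["R"]).T@c["t"])
print(bot.current_clock(),bot.current_tool_rot())
E
```

```text
pics
scene 491.37700003547906 491.37700003547906 320.76764857088 231.61237828192986 -0.09351982947243444 [[ 0.8416307  -0.53988327 -0.01355795]
 [-0.34758115 -0.52229287 -0.77871529]
 [ 0.41333414  0.66010318 -0.62723096]] [-0.48576129  0.29502771  0.73297233] [ 0.2084152  -0.59200089  0.6828996 ]
top 546.058614603633 546.058614603633 312.3358928165019 240.86564316632314 -0.10206672944227821 [[-0.00358502 -0.9998842   0.01478992]
 [-0.99751162  0.00253434 -0.07045672]
 [ 0.07041108 -0.0150057  -0.99740519]] [0.00684519 0.5926688  1.13261077] [0.51147021 0.022338   1.17132812]
0.1 [-2.47306849e+00  1.93531568e+00  1.70969799e-03]
```

View pics/top0.png

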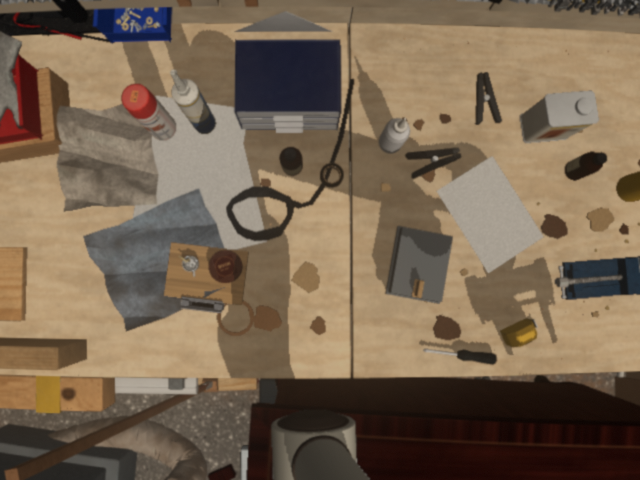

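View pics/scene0.png

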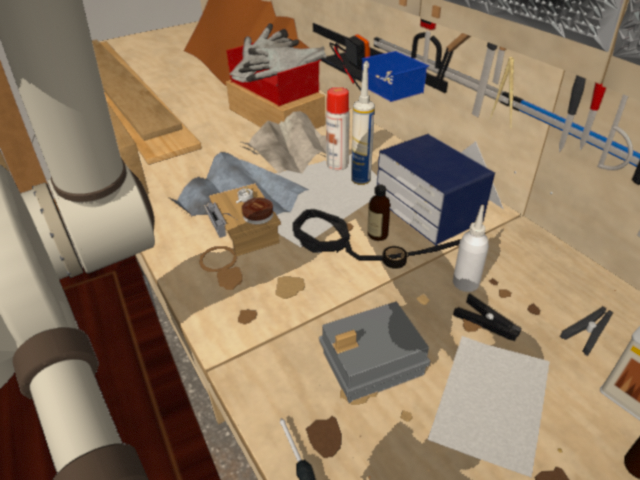

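```bash
cat > h.py <<'E'
import numpy as np,cv2
from scipy.spatial.transform import Rotation as Ro
from scipy.optimize import least_squares
def proj(c,X):
    X=np.atleast_2d(X); K=np.array([[c["fx"],0,c["cx"]],[0,c["fy"],c["cy"]],[0,0,1]])
    return cv2.projectPoints(X.astype(float),cv2.Rodrigues(np.array(c["R"]))[0],np.array(c["t"],float),K,np.array([c["k1"],0,0,0,0]))[0][:,0]
def pose(p,P):  # planar pose x,y,yaw applied to points
    P=np.atleast_2d(P); return Ro.from_euler('z',p[2]).apply(P)+[p[0],p[1],0]
def fit(obs,x0): # obs: list of (cam,P(mm),uv)
    f=lambda p:np.concatenate([(proj(c,pose(p,np.array(P)/1e3))-uv).ravel() for c,P,uv in obs])
    r=least_squares(f,x0,loss='soft_l1'); return r.x,r.fun.reshape(-1,2)
def ray(c,uv,z):
    K=np.array([[c["fx"],0,c["cx"]],[0,c["fy"],c["cy"]],[0,0,1]])
    n=cv2.undistortPoints(np.array([[uv]],float),K,np.array([c["k1"],0,0,0,0]))[0,0]
    R=np.array(c["R"]);o=-R.T@c["t"];d=R.T@[n[0],n[1],1]
    return o+d*(z-o[2])/d[2]
E
python3 - <<'E'
import cv2,numpy as np
t=cv2.imread("pics/top0.png");s=cv2.imread("pics/scene0.png")
def cr(im,x,y,w,h):
    o=cv2.resize(im[y:y+h,x:x+w],(400,300),interpolation=cv2.INTER_CUBIC)
    k=400/w
    for u in range(x-x%10+10,x+w,10):
        cv2.line(o,(int((u-x)*k),0),(int((u-x)*k),6),(0,255,255),1); 
        if u%20==0: cv2.putText(o,str(u),(int((u-x)*k)-10,16),0,.33,(0,255,255))
    for v in range(y-y%10+10,y+h,10):
        cv2.line(o,(0,int((v-y)*k)),(6,int((v-y)*k)),(0,255,255),1)
        if v%20==0: cv2.putText(o,str(v),(8,int((v-y)*k)+4),0,.33,(0,255,255))
    return o
cv2.imwrite("pics/m.png",np.vstack([np.hstack([cr(t,360,222,120,90),cr(t,150,235,100,75)]),np.hstack([cr(s,308,300,132,99),cr(s,192,175,100,75)])]))
E
```

```text
(no output)
```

View pics/m.png

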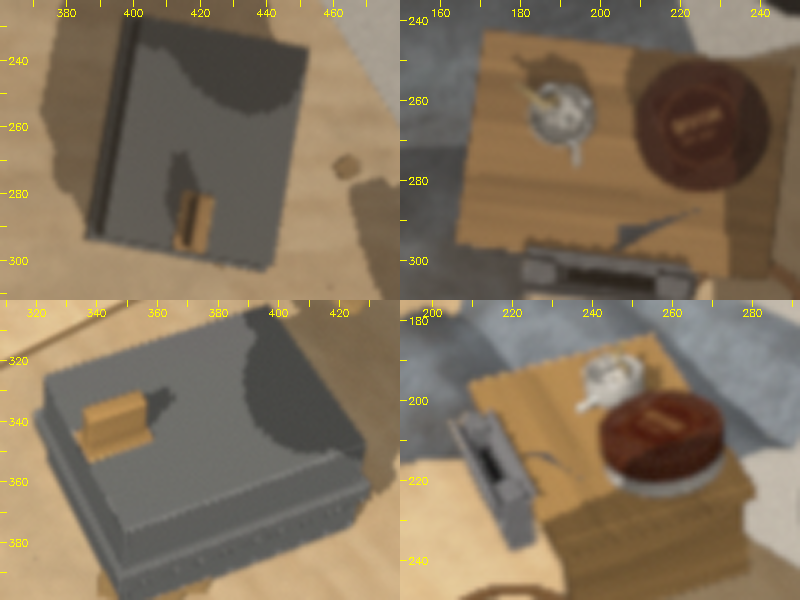

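Run:
```python
from h import *; from workcell import bot
t=bot.read_camera("top");s=bot.read_camera("scene")
a,b=68,53
lt=[([a,b,73],[401.1,228.6]),([-a,b,73],[391.5,293.1]),([a,-b,73],[452.4,236.4]),([-a,-b,73],[440.4,303])]
ls=[([-a,b,73],[322.9,325.7]),([-a,-b,73],[349.9,375.9]),([a,-b,73],[428.5,345.2]),([a,b,73],[396.4,301.7])]
S=lambda c,l:(c,[i[0] for i in l],np.array([i[1] for i in l]))
p,r=fit([S(t,lt),S(s,ls)],[.45,-.12,0]);print("lid",p,r.round(1).tolist())
for c in([S(t,lt)],[S(s,ls)]): print(fit(c,[.45,-.12,0])[0])
st=[([55,80,64],[170.75,242.5]),([-55,80,64],[164.25,295.75]),([55,-80,64],[249.25,251]),([-58.5,0,68],[206.5,304.5])]
ss=[([-55,80,64],[209.5,195.75]),([55,80,64],[255.75,183.25]),([55,-80,64],[280.75,223]),([-55,-80,64],[227,230])]
q,r=fit([S(t,st),S(s,ss)],[.45,.25,0]);print("shelf",q,r.round(1).tolist())
for c in([S(t,st)],[S(s,ss)]): print(fit(c,[.45,.25,0])[0])
ims=[]
for c,x,y,x2,y2 in((t,360,222,150,245),(s,308,300,192,175)):
  K=5
  def draw(im,P,pp,col):
    uv=proj(c,pose(pp,np.array(P)/1e3)); 
    return uv
  for (ox,oy,pp,Ls) in((x,y,p,[[[a,b,73],[-a,b,73],[-a,-b,73],[a,-b,73]],[[72.5,57.5,28],[-72.5,57.5,28],[-72.5,-57.5,28],[72.5,-57.5,28]],[[-66,5,99],[-34,5,99],[-34,-5,99],[-66,-5,99]]]),
     (x2,y2,q,[[[55,80,64],[-55,80,64],[-55,-80,64],[55,-80,64]],[[-54,26,70],[-63,26,70],[-63,-26,70],[-54,-26,70]],[[-54,42,70],[-63,42,70],[-63,-42,70],[-54,-42,70]],[[-55,80,0],[-55,-80,0],[55,-80,0]]])):
    w,h=133,100
    im=cv2.resize(c["pixels"][oy:oy+h,ox:ox+w],(400,300),interpolation=cv2.INTER_CUBIC)
    for L in Ls:
      uv=((proj(c,pose(pp,np.array(L)/1e3))+.5-[ox,oy])*[400/w,3]).astype(np.int32)
      cv2.polylines(im,[uv],True,(0,255,0),1)
    ims.append(im)
cv2.imwrite("pics/ov.png",np.vstack([np.hstack(ims[:2]),np.hstack(ims[2:])]))
```

```text
lid [ 0.53996214 -0.21587858 -0.17546188] [[0.5, -1.3], [-0.7, 0.5], [0.0, -0.1], [1.7, -0.7], [-1.4, -0.8], [-0.4, 0.4], [0.9, 1.1], [-0.6, -1.5]]
[ 0.53921999 -0.21506937 -0.17992747]
[ 0.54055019 -0.21620589 -0.17476133]
shelf [ 0.52186032  0.22002983 -0.13385707] [[1.2, -0.0], [-0.1, 0.4], [0.2, 1.8], [-4.2, -1.2], [-0.5, -0.4], [-0.2, -0.0], [0.1, -1.6], [2.6, 6.2]]
[ 0.5232271   0.21955967 -0.10861106]
[ 0.52063154  0.22019433 -0.16239182]
```

View pics/ov.png

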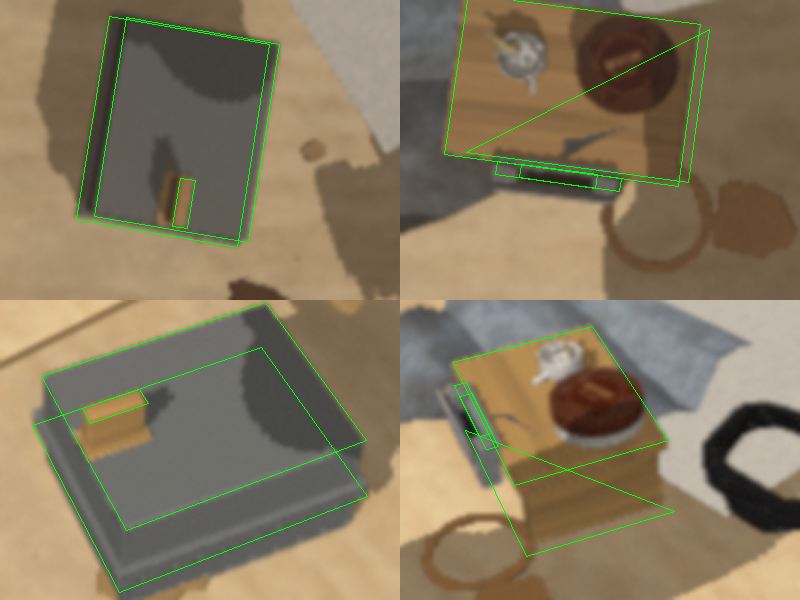

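```bash
cat >> h.py <<'E'
LID=np.array([.540,-.2158,-.1755]); SH=np.array([.5222,.2200,-.133])
def down(psi): return Ro.from_euler('z',psi)*Ro.from_euler('x',np.pi)
def st(bot,m=""):
    print(m,"t%.2f"%bot.current_clock(),"p",np.round(bot.current_ee_pos(),4),"F",np.round(bot.current_contact_force(),1),"op%.3f"%bot.current_opening())
E
cat > a.py <<'E'
from h import *; from workcell import bot
R0=down(LID[2]-np.pi/2); g=pose(LID,[-.05,0,.077])[0]
# plan check
def tip(th,lift=0):
    th=np.deg2rad(th); yl=Ro.from_euler('z',LID[2]).apply([0,1,0]); Q=Ro.from_rotvec(yl*th)
    piv=pose(LID,[.068,0,.036])[0]; sh=pose([0,0,LID[2]],[.0015*np.rad2deg(th)/20,0,0])[0]
    return piv+Q.apply(g-piv)+sh+[0,0,lift],(Q*R0).as_rotvec()
for a in((g,R0.as_rotvec()),tip(20),tip(20,.09),(np.array([.38,.025,.2]),down(-np.pi/2).as_rotvec())): print(bot.inverse_kinematics(*a))
bot.set_gripper(.45,30)
bot.goto(g+[0,0,.06],R0.as_rotvec()); bot.line_to(g,None,.12); st(bot,"at fin")
bot.set_gripper(0,35); st(bot,"gripped")
for th in(5,10,15,20):
    p,r=tip(th); bot.line_to(p,r,.08); st(bot,th)
c=bot.read_camera("scene"); cv2.imwrite("pics/tip.png",c["pixels"][200:480,200:560])
E
python3 a.py
```

```text
[-6.26308249e-01  2.01794514e-01  1.83711096e+00 -4.44089210e-16
  1.10268717e+00  1.11998808e+00]
[-0.53668896  0.48566931  1.43245392 -0.12118361  1.55178384  1.23200789]
[-0.53668896  0.40297055  1.35856507 -0.12230353  1.70721717  1.21297777]
[-2.54599265e-01 -3.77537791e-01  2.11755095e+00 -4.44089210e-16
  1.40157950e+00  1.31619706e+00]
at fin t3.53 p [ 0.4911 -0.2075  0.0775] F [-0.7 -0.7  0.4] op0.453
gripped t4.11 p [ 0.491  -0.2072  0.0774] F [-1.3  0.7  2.1] op0.107
5 t4.40 p [ 0.4956 -0.2079  0.087 ] F [-0.4 -0.9 -1.2] op0.107
10 t4.69 p [ 0.4999 -0.2084  0.096 ] F [ 1.   0.2 -1.7] op0.107
15 t4.98 p [ 0.5055 -0.2094  0.1052] F [ 0.3 -0.4 -0.6] op0.107
20 t5.28 p [ 0.5122 -0.2107  0.114 ] F [-0.4  0.9 -1.5] op0.108
```

View pics/tip.png

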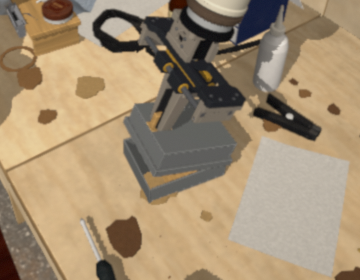

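The lid is tipped about 20°, with its far edge on the rim and its front clear. Next I lift it off and set it on the clear bench area between the tub and the shelf.

Run:
```python
from h import *; from workcell import bot
p=np.array(bot.current_ee_pos()); bot.line_to(p+[0,0,.09],None,.2); st(bot,"lift")
r=down(-np.pi/2).as_rotvec()
bot.goto([.375,.025,.13],r); st(bot,"over")
bot.line_to([.375,.025,.056],r,.12); st(bot,"low")
z=.056
while z>.044 and bot.current_contact_force()[2]<3.5:
    z-=.0015; bot.line_to([.375,.025,z],r,.03)
st(bot,"down")
bot.set_gripper(.4); st(bot,"rel")
bot.line_to([.375,.025,.16],r,.25)
c=bot.read_camera("top"); cv2.imwrite("pics/lid.png",cv2.resize(c["pixels"][200:350,150:480],None,fx=2,fy=2,interpolation=cv2.INTER_CUBIC))
# wrist look at the pocket
f=pose(SH,[-.0585,0,.0])[0]
bot.goto(f+[0,0,.24],down(SH[2]).as_rotvec()); bot.hold(.3); st(bot,"look")
c=bot.read_camera("wrist"); cv2.imwrite("pics/w.png",c["pixels"])
import pickle; pickle.dump(c,open("w.pkl","wb"))
print(proj(c,pose(SH,[[-.0585,0,.07],[-.0585,.042,.07],[-.0585,-.042,.07]])))
```

```text
lift t5.92 p [ 0.5111 -0.2102  0.203 ] F [-0.3  0.3 -0.9] op0.104
over t7.02 p [0.3758 0.0244 0.1303] F [ 0.1  0.  -0.6] op0.106
low t7.78 p [0.3759 0.0246 0.0567] F [ 0.2  0.5 -1.2] op0.106
down t9.03 p [0.376  0.025  0.0495] F [0.6 0.9 6.2] op0.109
rel t9.60 p [0.3749 0.025  0.0484] F [-0.2 -0.3 -0.4] op0.398
look t11.48 p [0.4641 0.227  0.2398] F [-0.2  1.3 -0.5] op0.400
[[317.36594251 210.23289826]
 [317.28333828 157.63635305]
 [317.44263469 259.1914023 ]]
```

View pics/lid.png

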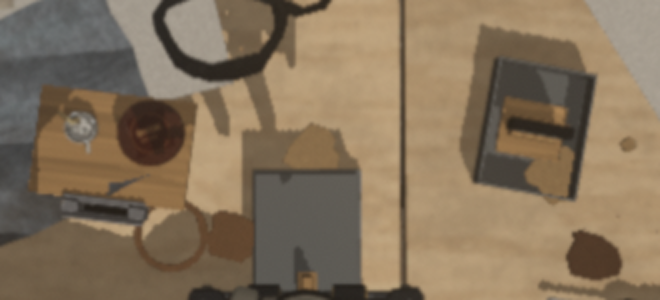

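View pics/w.png

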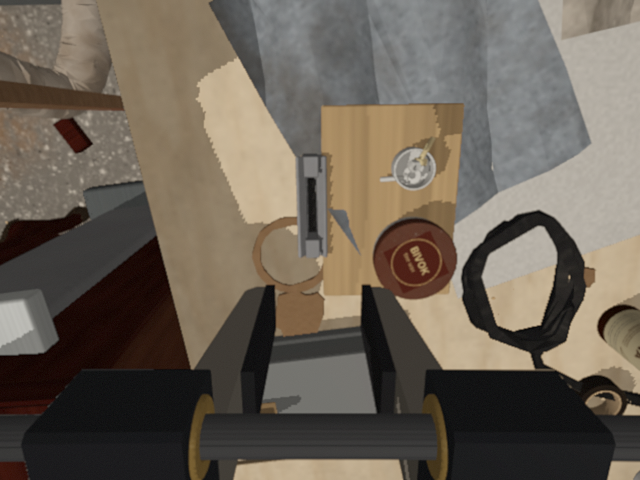

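Run:
```python
from h import *; import pickle
from workcell import bot
c=pickle.load(open("w.pkl","rb")); t=bot.read_camera("top"); pickle.dump(t,open("t.pkl","wb"))
def cr(im,x,y,w,h,k):
    o=cv2.resize(im[y:y+h,x:x+w],None,fx=k,fy=k,interpolation=cv2.INTER_CUBIC)
    for u in range(x-x%10+10,x+w,10):
        cv2.line(o,((u-x)*k,0),((u-x)*k,8),(0,0,255),1); cv2.putText(o,str(u),((u-x)*k-10,18),0,.35,(0,0,255))
    for v in range(y-y%10+10,y+h,10):
        cv2.line(o,(0,(v-y)*k),(8,(v-y)*k),(0,0,255),1); cv2.putText(o,str(v),(9,(v-y)*k+4),0,.35,(0,0,255))
    return o
a=cr(c["pixels"],290,145,80,118,5); b=cr(t["pixels"],380,222,80,118//1,5)
cv2.imwrite("pics/z.png",np.hstack([a,b]))
```

```text
(no output)
```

View pics/z.png

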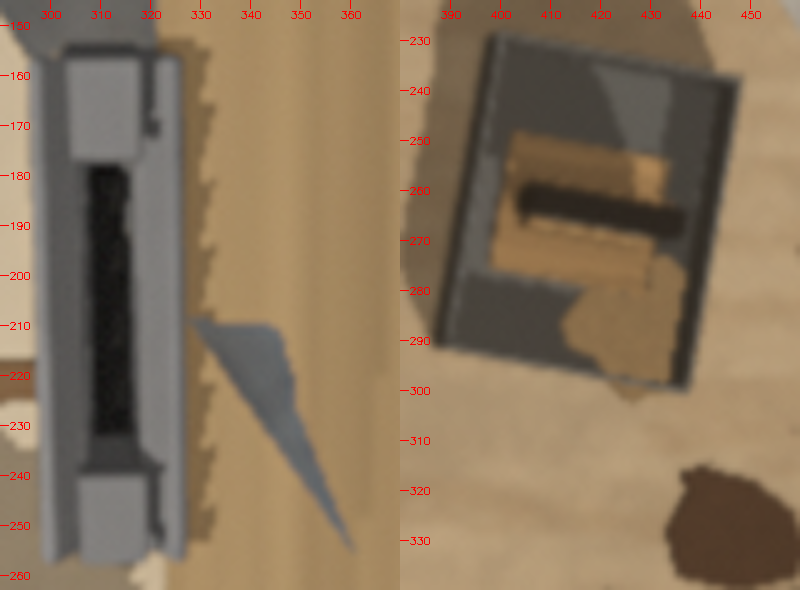

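Run:
```python
from h import *; import pickle
w=pickle.load(open("w.pkl","rb")); t=pickle.load(open("t.pkl","rb"))
from workcell import bot
s=bot.read_camera("scene")
S=lambda c,l:(c,[i[0] for i in l],np.array([i[1] for i in l]))
W=S(w,[([-58.5,42,70],[311.2,156.6]),([-58.5,26,70],[311.5,177.2]),([-58.5,-26,70],[312.5,239.8]),([-58.5,-42,70],[312.8,257.4])])
W2=S(w,[([55,80,64],[463,103]),([-55,80,64],[320.5,105])])
T=S(t,[([-58.5,34,70],[185.5,303.5]),([-58.5,-34,70],[219,306.5])])
T2=S(t,[([55,80,64],[170.75,242.5]),([-55,80,64],[164.25,295.75]),([55,-80,64],[249.25,251])])
C=S(s,[([-55,80,64],[209.5,195.75]),([55,80,64],[255.75,183.25]),([55,-80,64],[280.75,223])])
for n,o in(("W",[W]),("W+W2",[W,W2]),("T",[T]),("T+T2",[T,T2]),("C",[C]),("all",[W,W2,T,T2,C])):
    q,r=fit(o,[.52,.22,-.13]); print(n,q.round(4),"pocket",pose(q,[-.0585,0,0])[0].round(4),r.round(1).tolist())
a,b=68,53
q,r=fit([S(t,[([a,b,36],[399,228.4]),([a,-b,36],[448,237]),([-a,-b,36],[438,300]),([-a,b,36],[387,291])])],[.54,-.21,-.17]);print("tub",q,r.round(1).tolist())
print("holder",ray(t,[420.4,263.6],.066))
```

```text
W [ 0.5181  0.2221 -0.1227] pocket [0.4601 0.2293 0.    ] [[-0.0, -0.2], [0.0, -0.3], [0.0, 0.0], [-0.0, 0.7]]
W+W2 [ 0.5186  0.2216 -0.1337] pocket [0.4606 0.2294 0.    ] [[1.3, -0.5], [1.1, -0.6], [0.3, -0.2], [0.1, 0.5], [-1.8, 1.5], [-3.6, -0.2]]
T [ 0.5188  0.2225 -0.0879] pocket [0.4605 0.2277 0.    ] [[0.0, 0.0], [-0.0, -0.0]]
T+T2 [ 0.5222  0.2206 -0.1189] pocket [0.4641 0.2276 0.    ] [[0.1, -2.3], [-0.0, -1.3], [0.4, 0.4], [-0.1, 0.9], [-0.4, 1.0]]
C [ 0.5208  0.2176 -0.1453] pocket [0.4629 0.226  0.    ] [[-0.2, 0.0], [0.3, 0.7], [-0.1, -0.5]]
all [ 0.5192  0.2211 -0.1392] pocket [0.4613 0.2292 0.    ] [[2.4, -0.3], [2.1, -0.4], [1.0, -0.1], [0.6, 0.6], [-0.4, 2.5], [-2.1, 0.0], [-0.6, -1.3], [-0.9, 0.5], [0.8, 1.1], [-0.7, 1.5], [-0.2, 3.3], [-1.6, -0.4], [-1.2, 0.2], [-1.4, -1.3]]
tub [ 0.54261054 -0.21603184 -0.18616777] [[-0.1, -0.9], [0.0, -0.3], [-0.6, 0.5], [0.8, 0.5]]
holder [ 0.54249206 -0.21438573  0.066     ]
```

Run:
```python
from h import *; from workcell import bot
r=down(-.18).as_rotvec(); p=np.array([.5418,-.2152,.038])
bot.goto(p+[0,0,.09],r); bot.line_to(p,None,.12); st(bot,"at holder")
bot.set_gripper(0,50); st(bot,"grip")
bot.line_to(p+[0,0,.12],None,.2); st(bot,"up")
q=np.array([.4607,.2288,.122]); rq=down(-.127).as_rotvec()
bot.goto(q+[0,0,.05],rq); bot.line_to(q,None,.12); bot.hold(.3); st(bot,"over")
import pickle
w=bot.read_camera("wrist");s=bot.read_camera("scene"); pickle.dump((w,s),open("o.pkl","wb"))
cv2.imwrite("pics/o.png",np.hstack([cv2.resize(w["pixels"][130:280,240:380],(400,428),interpolation=2),cv2.resize(s["pixels"][150:257,180:280],(400,428),interpolation=2)]))
```

```text
at holder t14.22 p [ 0.5425 -0.2156  0.0389] F [ 0.3 -0.8 -0.2] op0.401
grip t14.72 p [ 0.542  -0.2154  0.0384] F [-0.9  0.5  2.8] op0.122
up t15.47 p [ 0.541  -0.2147  0.1565] F [ 0.5  1.2 -0.5] op0.132
over t17.99 p [0.4612 0.2289 0.1227] F [0.9 0.6 0.4] op0.125
```

View pics/o.png

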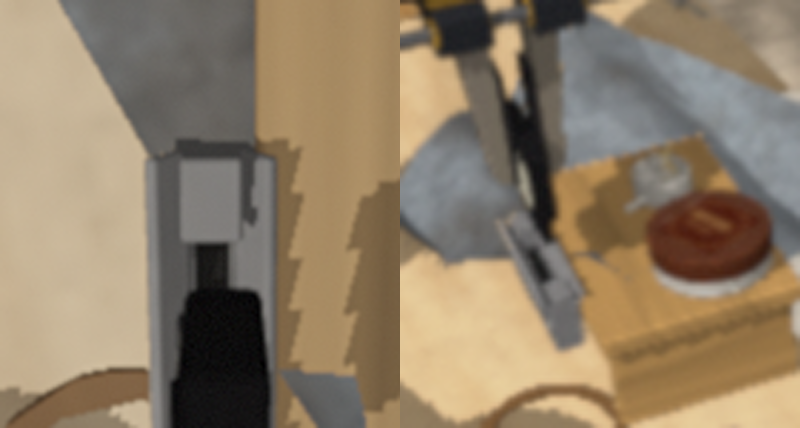

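Run:
```python
from h import *; import pickle
from workcell import bot
w,s=pickle.load(open("o.pkl","rb"))
P=np.array([.4607,.2288,-.127])
print("model block edges",proj(w,pose(P,[[0,.042,.07],[0,.026,.07]])).round(1),"obs",[313.7,184.2],[313.7,215.2])
print("lip outer/wall outer obs 291.5..336 at v190 ->mid 313.8")
for uv in([313.7,184.2],[313.7,215.2]): print(((ray(w,uv,.07)-[*P[:2],0])@Ro.from_euler('z',P[2]).as_matrix()).round(4))
T=Ro.from_rotvec(bot.current_tool_rot()).as_matrix(); tp=np.array(bot.current_ee_pos())
# holder top near edge (holder z=.06 -> tool -28mm), half width 6 mm
for x in(-.006,.006): print("holder body top end",proj(w,tp+T@np.array([x,-.032,-.028]))[0].round(1),proj(w,tp+T@np.array([x,-.032,.012]))[0].round(1))
print("obs top-end edges tile 188..258 ->",240+188/2.857,240+258/2.857, T[:,1])
print(w["cx"],w["fx"], T.T@(-np.array(w["R"]).T@w["t"]-tp))
```

```text
model block edges [[316.3 186.3]
 [316.3 216.2]] obs [313.7, 184.2] [313.7, 215.2]
lip outer/wall outer obs 291.5..336 at v190 ->mid 313.8
[-0.0014  0.0431  0.07  ]
[-0.0014  0.0265  0.07  ]
holder body top end [299.5 256.2] [303.1 225.5]
holder body top end [333.9 256.2] [330.5 225.5]
obs top-end edges tile 188..258 -> 305.8032901645082 330.3045152257613 [-1.26623432e-01 -9.91950819e-01 -2.81633522e-04]
317.8175857556277 432.08992506078584 [ 1.52095882e-04 -8.26747740e-02 -1.70189751e-01]
```

Run:
```python
from h import *; from workcell import bot
P=pose([.4607,.2288,-.127],[-.0016,.0018,0])[0]; z=.122
rq=down(-.127).as_rotvec()
bot.set_gripper(0,60)
P[2]=z; bot.line_to(P,rq,.03)
for z in np.arange(.118,.0705,-.003):
    P[2]=z; bot.line_to(P,rq,.04); F=np.array(bot.current_contact_force())
    print("%.3f"%z,"%.2f"%bot.current_clock(),np.round(bot.current_ee_pos(),4),F.round(1))
    if F[2]>14 or np.hypot(F[0],F[1])>10: break
```

```text
0.118 18.81 [0.459  0.2307 0.1175] [ 0.2 -1.  -0.2]
0.115 19.06 [0.4591 0.2307 0.1147] [ 0.  -1.3 -0.4]
0.112 19.31 [0.4592 0.2307 0.1118] [ 0.2  0.5 -0.3]
0.109 19.56 [0.4591 0.2307 0.1087] [ 0.4 -0.3 -0.2]
0.106 19.81 [0.4591 0.2307 0.1057] [ 0.1  0.5 -0.9]
0.103 20.06 [0.4591 0.2307 0.1027] [-0.2  0.7 -0.7]
0.100 20.31 [0.4592 0.2308 0.0998] [-0.4  0.4 -1.1]
0.097 20.56 [0.4591 0.2307 0.0967] [-0.6  0.  -0.6]
0.094 20.81 [0.4591 0.2307 0.0937] [-0.6 -0.2 -0.9]
0.091 21.06 [0.4591 0.2307 0.0907] [-0.6  0.  -0.6]
0.088 21.31 [0.4598 0.2309 0.0884] [-1.1  0.3  2.9]
0.085 21.56 [0.4599 0.2309 0.0854] [ 1.  -0.2  4.7]
0.082 21.81 [0.4599 0.2309 0.0826] [ 0.2 -0.6  6.1]
0.079 22.06 [0.4601 0.231  0.0823] [-9.1 -2.6 25.6]
```

Run:
```python
from h import *; from workcell import bot
bot.hold(.5); st(bot,"hold"); a=bot.current_clock()
bot.hold(1.0); st(bot,"hold2")
s=bot.read_camera("scene");w=bot.read_camera("wrist");t=bot.read_camera("top")
cv2.imwrite("pics/f.png",np.vstack([np.hstack([cv2.resize(w["pixels"][130:280,220:420],(400,300),interpolation=2),cv2.resize(s["pixels"][160:235,180:280],(400,300),interpolation=2)]),np.hstack([t["pixels"][130:370,120:480][:, :360],s["pixels"][150:390,160:600]])]) if 0 else np.vstack([np.hstack([cv2.resize(w["pixels"][130:280,220:420],(400,300),interpolation=2),cv2.resize(s["pixels"][160:235,180:280],(400,300),interpolation=2)]),np.hstack([cv2.resize(t["pixels"][120:360,140:460],(400,300)),cv2.resize(s["pixels"][120:420,170:570],(400,300))])]))
```

```text
hold t22.56 p [0.4601 0.231  0.0823] F [-10.   -2.9  25.1] op0.125
hold2 t23.56 p [0.4601 0.231  0.0823] F [-9.2 -2.9 24.6] op0.127
```

View pics/f.png

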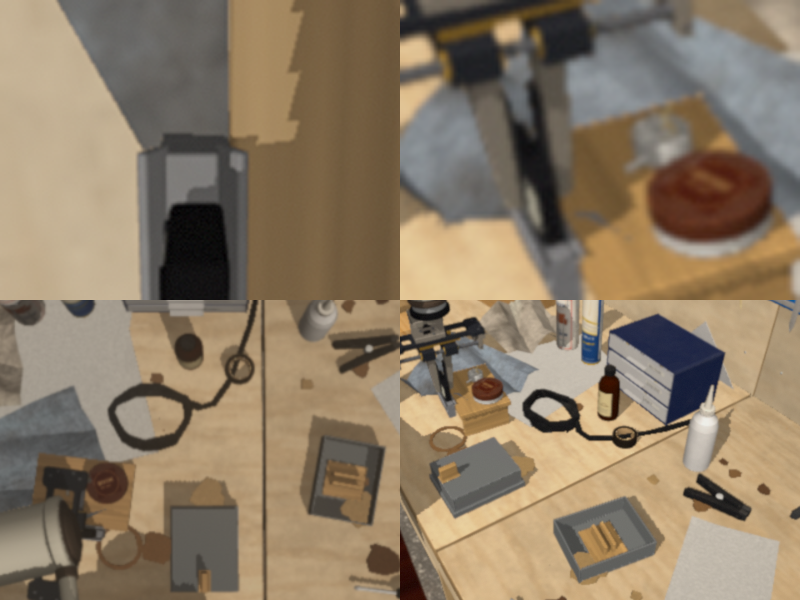

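The holder sits on the end blocks with its label outward, the lid lies flat and upright, and nothing else has moved. The push is steady at 25 N, so I'm handing in.

Run:
```python
from h import *; from workcell import bot
bot.job_done(); st(bot)
```

```text
the job is handed in; nothing more can be done
the job is handed in; nothing more can be done
```

The label holder is home in the shelf pocket with its label facing out. I handed the job in at about 23.7 s of the 48 s, with the arm still gripping and pressing.

- **Lid:** I tipped it about 20° by the fin with its far edge on the rim, then lifted it off. It is set down flat and right way up on the bench between the tub and the shelf; the pictures confirm this.
- **Holder:** I took it from the saddle and pushed it into the pocket. The force rose from about 3 N to 6 N over the foot's travel, as it should. It then met the hard stop with the tool tip at 82 mm, exactly where the shoulders should land.
- **Final hold:** For 1.5 s before handing in, it held steady at about 25 N down with a 60 N grip. There was also a sideways force of about 10 N, mostly along x, which I left alone.
- **Bystanders:** The oil bottle, tape roll, tin and screw tub look unmoved in the last picture. I judged that by eye.
- **Disagreement:** The cameras differed by up to about 4 mm on where the pocket was. I settled it with a close wrist-camera view and shifted about 2 mm before inserting.

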